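Set the pottery wheel's throwing speed with its thumbwheel

ROBOT

A 6-joint arm with a two-finger parallel gripper is mounted at the origin on the work surface. World frame = base frame: x ahead of the robot, y to its left, z up, the work surface at z = 0. Lengths are in m, angles in rad, forces in N, time in s.
With the tool pointing down it reaches from about 0.25 to 0.8 m from the base axis. Payload 3.9 kg.
Tool frame: the origin (TCP) lies on the front face of the gripper's body, between the roots of the fingers; the fingertips stand 73 mm ahead of it and the grasp point (between the pads) lies 54 mm ahead of it; y points along the fingers, z is the direction in which the jaws open and shut, and the axes are right-handed (so a half turn about y gives the same grasp; the last joint's range is limited). The gripper opens to 85 mm and grips with 20 to 120 N. Pads are 22 mm wide; open, the fingers measure 114 mm over their backs; the gripper's body (76 mm by 85 mm) begins 54 mm behind the grasp point. The pads swing forward as they close: fully open they stand 13 mm farther back than shut.
Start: joints at [1.229, 0.26, -0.138, 1.173, 0, 1.571], TCP at [0.176, 0.495, 0.304] pointing down, gripper open.
Joint ranges: [-2.78, 2.78], [-0.83, 1.72], [-1.28, 1.37], [-1.9, 2.12], [-1.57, 1.48], [-3.14, 3.14]. Speed limits (rad/s): [2.57, 2.57, 3.14, 3.14, 3.14, 3.14].

INTERFACE

Orientations are given as a unit quaternion [x, y, z, w].
In Python, from workcell import robot gives the robot as it stands. The module is installed in compiled form; this text tells all that it offers.
- The arm moves only by the tool jog_arm, never from a script. Its argument "motion" is one flat list of numbers, 6 for each row, row after row: the shift along the tool's x, y, z in mm, then the turn, a rotation vector about the tool's x, y, z in rad. A call has 1 to 8 rows; each row shifts and turns the commanded pose from where the row before left it, along the tool's axes as they then stand; what a row does not reach is not made up. A row lasts 1/12 s, in which the tool goes at most 41.7 mm and 7.16 degrees, less where a joint would pass 70% of its speed; a pose out of reach is approached as far as the arm can. A call is refused whole if a number of a shift passes 41.7 or a number of a turn 0.125, either way. A call with a gripper value outside its range is refused whole. "gripper" is the opening, from -1 (shut) to 1 (fully open), set as the call begins (left out, the last holds). The fingers move at their own pace and stop on an object; "newtons" is the grip in N (left out, the last holds). Time passes only in rows, so rows that do not move let the fingers close. It gives the time, the measured TCP pose, the force and the opening at its end, in the units of the state.
- robot.state(): the state, without advancing time (a new reading comes with each control period).
- robot.grab_frame(name): name is "scene" or "top"; returns the picture (384x512x3 uint8, red, green, blue); there is no depth.
- robot.camera_model(name): a dict with "K" (3x3 intrinsics, pixels), "distortion" ([k1, k2, p1, p2, k3] as OpenCV has them; the pictures are not rectified), "pose" (4x4, takes a point from camera to world coordinates). Camera axes: x right, y down, z forward; pixel columns grow to the right and rows downward; lengths in m; the calibration is good to about 2 mm. A picture is of the moment at which its call begins. camera_model takes no time and is no camera call.
- robot.finish_job(): hands the job in, once; it reports no verdict.
The state is a dict: "clock": time; "qpos": joint angles; "joint_velocities": joint speeds; "joint_efforts": joint torques, N m; "ee_pos": TCP position; "orientation": TCP orientation; "ft_force": force on the tool from outside, world axes, zero at the start; "wrist_torque": the same for the moment, N m; "opening": finger opening in m.
Only numpy, scipy, OpenCV 4.12 (cv2) and the standard library are available. Lean on these libraries where they do the work, as an engineer would, in place of code of your own. Each camera call takes 0.05 s, during which the arm holds its last target.

TASK

Set the speed for throwing on the pottery wheel's speed box: with a fingertip, roll the ribbed thumbwheel that is sunk in the top of the box until the pointer in the window stands level with the tall marker clip (not the low one). Then let go and leave it there.

Things in the scene. Friction and masses are not known exactly. Their poses are not given: they have to be found in the camera images.
- speed_box: Grey box fixed to the table, 170 (x) x 200 (y) x 70 mm high, origin under its centre, z up. In its top: the thumbwheel, rolling along y, 35 mm to -x of centre; a flush clear window, 26 x 136 mm (long in y), centred 41 mm to +x. 35 mm of rim travel moves the pointer in the window 40 mm, the same way along y as the top of the rim goes; the wheel turns easily (under 1 N) and stays where left.
- wheel_top (a point): Highest point of the thumbwheel: black rubber, grey ribs, 70 mm across, 24 mm wide, axle along the box's x. 14 mm above the box's top, 84 above the table; the exposed hump is 56 mm long. The point does not turn; axes as the box's. The wheel is sprung: it gives up to 6 mm when pressed (2 N to start, 6 N at full depth). Pressed 2 to 4 mm by closed fingertips drawn along y, the rim goes with them.
- pointer_mid (a point): Middle of the top of the pointer, a black bar 24 mm (x) by 5 mm (y) under the clear window, out of reach of the fingers. It moves along the box's y only, up to 56 mm either side of the window's middle, as the thumbwheel is rolled; it starts in the middle. Axes as the box's.
- tall_clip_foot (a point): Tall marker clip: fixed steel foot 16 mm wide (y) at the window's far (+x) edge, with a round post 12 mm thick and 30 mm high on it. The point is on its middle line, 4 mm above the box's top, 15 mm to +x of the pointer's line. The low clip has the same foot and no post; the two are on opposite sides of the pointer's start, 24 to 44 mm from the window's middle, either way round. Axes as the box's.

How it is judged:
By the outcome, as a careful person would: the job done as asked, in the order asked, and still so for the second after the job is handed in, with the robot touching nothing.
It also fails if it takes over 32 s, if anything falls off the work surface, if the arm or the gripper's body presses on something with over 40 N, if the wrist force passes 120 N, or if a joint passes its speed limit or range.

## Working session

There is one attempt and no reset: what is moved stays moved. The work goes in short steps, Python scripts to look and compute and a tool call to move; the robot and the scene stay as the last step left them, time stands still between calls to the robot, and variables do not carry over. Pictures are saved under pics/ and viewed, and the job is handed in when it is done.

Besides the shell and the picture viewer there is one more tool, called after ">>>" by a JSON object that holds its "method" and its "body", one argument or row to a line. jog_arm: Moves the arm, as the interface text tells. Its arguments: {"type":"object","properties":{"motion":{"type":"array","items":{"type":"number"}},"gripper":{"type":"number"},"newtons":{"type":"number"}},"required":["motion"]}

```bash
mkdir -p pics; python3 - <<'E'
from workcell import robot
import cv2
for n in("scene","top"):
    f=robot.grab_frame(n); cv2.imwrite(f"pics/{n}0.png",f[:,:,::-1])
    m=robot.camera_model(n); print(n,m)
s=robot.state();print(s)
E
```

```text
scene {'K': array([[431.39426919,   0.        , 261.18038453],
       [  0.        , 431.39426919, 189.66105005],
       [  0.        ,   0.        ,   1.        ]]), 'distortion': array([-0.04661953,  0.        ,  0.        ,  0.        ,  0.        ]), 'pose': array([[ 0.35869739,  0.63981552, -0.67968543,  1.02222512],
       [ 0.93339764, -0.25384087,  0.25364082, -0.11061516],
       [-0.0102486 , -0.72539707, -0.68825435,  0.52381095],
       [ 0.        ,  0.        ,  0.        ,  1.        ]])}
top {'K': array([[468.48026684,   0.        , 261.66861501],
       [  0.        , 468.48026684, 189.34478798],
       [  0.        ,   0.        ,   1.        ]]), 'distortion': array([0.01979683, 0.        , 0.        , 0.        , 0.        ]), 'pose': array([[ 0.02449114, -0.98230304,  0.1856904 ,  0.47095366],
       [-0.99908896, -0.01755662,  0.03889757,  0.03369019],
       [-0.0349491 , -0.18647388, -0.9818381 ,  0.74027797],
       [ 0.        ,  0.        ,  0.        ,  1.        ]])}
{'clock': 0.1, 'qpos': array([ 1.22897648e+00,  2.60622309e-01, -1.39243754e-01,  1.17272049e+00,
       -5.40168627e-06,  1.57082007e+00]), 'joint_velocities': array([-5.37962907e-04, -2.74154077e-03,  4.29788591e-03, -2.22715450e-05,
       -2.10527877e-03, -3.74552010e-04]), 'joint_efforts': array([-2.13270200e-04, -4.06507409e+01,  2.54527348e+01,  1.00574797e-02,
       -1.43215946e-06, -1.00768972e-05]), 'ee_pos': array([0.17581717, 0.49416186, 0.30314455]), 'orientation': array([ 0.69742687, -0.12037806,  0.12016654, -0.69617878]), 'ft_force': array([ 0.58272653,  0.13733172, -1.10483063]), 'wrist_torque': array([ 0.03055319,  0.02336851, -0.02214129]), 'opening': 0.08523143773053557}
```

```bash
ls pics
```

```text
scene0.png
top0.png
```

View pics/scene0.png

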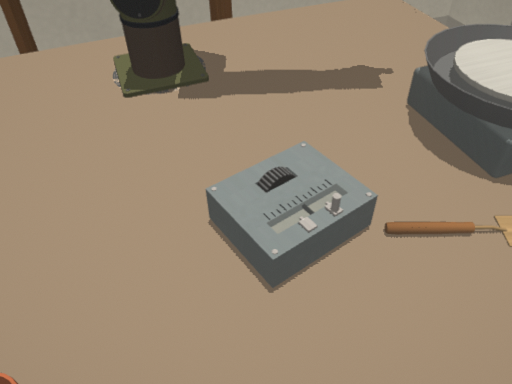

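View pics/top0.png

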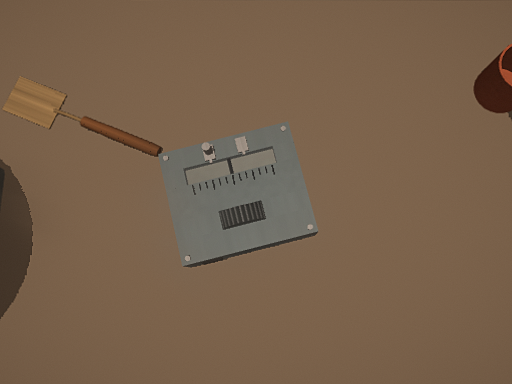

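The scene picture shows the box at about (290,205), with the tall post at (336,203) and the low clip at (308,224). In the top picture the wheel is at (242,215), the pointer at (230,167), the tall clip at (208,152) and the low clip at (241,145). Next I measure from an enlarged crop.

```bash
cat > h.py <<'E'
from workcell import robot
import cv2,numpy as np
def ray(n,uv,z):
    m=robot.camera_model(n)
    p=cv2.undistortPoints(np.array(uv,float).reshape(-1,1,2),m['K'],np.array(m['distortion'])).reshape(-1,2)
    d=np.c_[p,np.ones(len(p))]@m['pose'][:3,:3].T; o=m['pose'][:3,3]
    return o+d*((z-o[2])/d[:,2])[:,None]
def proj(n,P):
    m=robot.camera_model(n);T=np.linalg.inv(m['pose'])
    return cv2.projectPoints(np.array(P,float).reshape(-1,1,3),cv2.Rodrigues(T[:3,:3])[0],T[:3,3],m['K'],np.array(m['distortion']))[0].reshape(-1,2)
E
python3 - <<'E'
import cv2
t=cv2.imread('pics/top0.png')[115:275,150:325]; cv2.imwrite('pics/top0z.png',cv2.convertScaleAbs(cv2.resize(t,None,fx=3.7,fy=3.7,interpolation=cv2.INTER_CUBIC),alpha=1.6))
t=cv2.imread('pics/scene0.png')[140:270,200:380]; cv2.imwrite('pics/scene0z.png',cv2.resize(t,None,fx=4,fy=4,interpolation=cv2.INTER_CUBIC))
E
```

```text
(no output)
```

View pics/top0z.png

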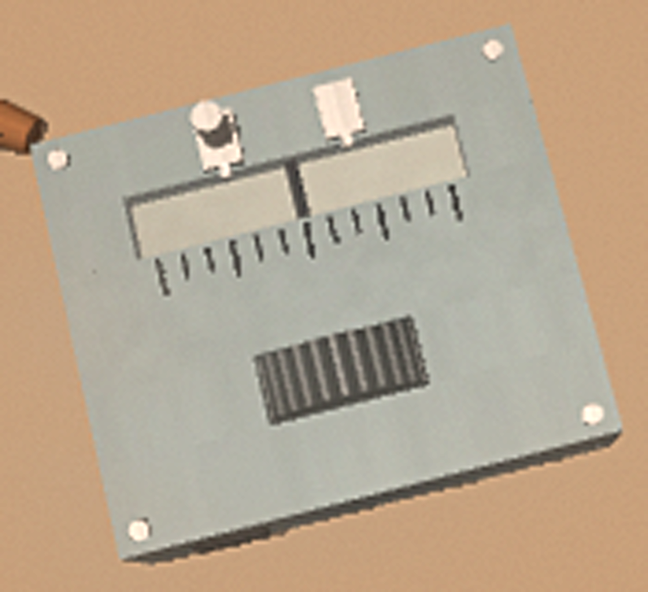

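View pics/scene0z.png

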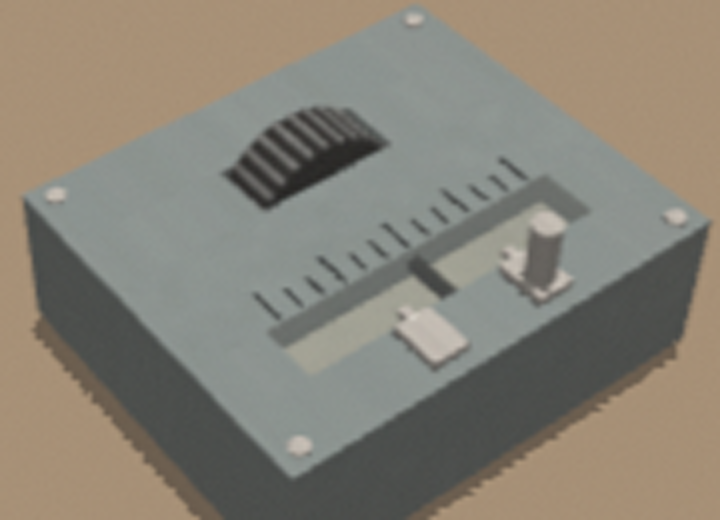

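```bash
python3 - <<'E'
from h import *
def ut(p): return (np.array(p,float)+.5)/3.7-.5+[150,115]
def us(p): return (np.array(p,float)+.5)/4-.5+[200,140]
st=ray('top',ut([(57,159),(492,49),(592,413),(139,530)]),.07)
ss=ray('scene',us([(675,216),(300,445),(55,195),(413,19)]),.07)  # +x+y, +x-y, -x-y, -x+y
ct=ray('top',ut([(33,145),(510,25),(620,432),(122,560)]),.07)
print(st,'\n',ss,'\n',ct)
for s in(st,ss,ct):
    c=s.mean(0); ydir=(s[0]-s[1]+s[3]-s[2]); xdir=(s[0]-s[3]+s[1]-s[2])
    print('c',c,'yaw',np.arctan2(-ydir[0],ydir[1]),np.arctan2(xdir[1],xdir[0]),np.linalg.norm(ydir)/2,np.linalg.norm(xdir)/2)
def fr(s):
    c=s.mean(0); y=(s[0]-s[1]+s[3]-s[2]);x=(s[0]-s[3]+s[1]-s[2]);a=(np.arctan2(-y[0],y[1])+np.arctan2(x[1],x[0]))/2
    R=np.array([[np.cos(a),-np.sin(a)],[np.sin(a),np.cos(a)]]); return c[:2],R
c,R=fr(st)
loc=lambda P:np.round(1000*(P[:,:2]-c)@R,1)
print('top: tall foot edges',loc(ray('top',ut([(205,174),(242,164),(224,172)]),.074)),'post top',loc(ray('top',ut([(207,115)]),.104)),'low',loc(ray('top',ut([(313,88),(352,78),(366,135),(325,143)]),.074)))
print('pointer',loc(ray('top',ut([(293,161),(305,216)]),.066)),'window',loc(ray('top',ut([(125,200),(455,117),(467,176),(138,258)]),.07)))
print('wheel base',loc(ray('top',ut([(254,356),(413,316),(429,383),(272,424)]),.07)))
c,R=fr(ss)
print('scene posttop',loc(ray('scene',us([(547,224)]),.1035)),loc(ray('scene',us([(541,300),(572,278),(527,247),(500,264)]),.074)))
print('pointer',loc(ray('scene',us([(415,265),(447,293)]),.066)))
E
```

```text
[[ 0.64313756  0.2050645   0.07      ]
 [ 0.69156279  0.03128658  0.07      ]
 [ 0.54523038 -0.00970298  0.07      ]
 [ 0.49649006  0.1639281   0.07      ]] 
 [[ 0.64199648  0.20423214  0.07      ]
 [ 0.69109018  0.03081483  0.07      ]
 [ 0.54428976 -0.01063542  0.07      ]
 [ 0.49498615  0.16374309  0.07      ]] 
 [[ 0.64878445  0.21514543  0.07      ]
 [ 0.70176715  0.02418894  0.07      ]
 [ 0.53811264 -0.0204949   0.07      ]
 [ 0.48496349  0.1698547   0.07      ]]
c [0.5941052  0.09764405 0.07      ] yaw 0.2727177998808415 0.2732985213992247 0.18037056348901762 0.1521363748497513
c [0.59309064 0.09703866 0.07      ] yaw 0.27571148540342183 0.2719741135389234 0.18072352266651145 0.15251131220751038
c [0.59340693 0.09717354 0.07      ] yaw 0.27146658001537394 0.26813570095745487 0.19790041745135709 0.16980548495495645
top: tall foot edges [[53.8 33.5]
 [54.1 18.3]
 [52.7 26. ]] post top [[67.7 24.8]] low [[ 77.3 -16.5]
 [ 77.4 -32.6]
 [ 53.  -32.3]
 [ 54.  -15.7]]
pointer [[52.3 -1.3]
 [29.1 -0.7]] window [[ 52.7  67.3]
 [ 52.3 -68.7]
 [ 27.5 -67.2]
 [ 28.3  67.4]]
wheel base [[-21.5  31.7]
 [-21.8 -32.5]
 [-48.9 -32.1]
 [-49.2  31. ]]
scene posttop [[72.5 21.5]] [[79.4 16.4]
 [78.3 32.9]
 [56.9 30.9]
 [57.3 17. ]]
pointer [[33.3 -2.4]
 [51.1 -2.5]]
```

```bash
cat >> h.py <<'E'
from scipy.spatial.transform import Rotation as Ro
C=np.array([.5936,.0973]);A=.273
def st():
    s=robot.state();R=Ro.from_quat(s['orientation']).as_matrix();p=s['ee_pos'];tip=p+.073*R[:,1]
    B=np.array([[np.cos(A),-np.sin(A)],[np.sin(A),np.cos(A)]])
    l=(tip[:2]-C)@B
    print('t',s['clock'],'tcp',p.round(4),'tip local mm',(1000*l).round(1),'z',round(1000*tip[2],1),'F',s['ft_force'].round(2),'op',s['opening'])
    return s,R,B
def togo(lx,ly,z):
    s,R,B=st(); w=np.r_[C+B@np.array([lx,ly])/1000, z/1000]
    d=w-(s['ee_pos']+.073*R[:,1]); print('shift tool mm',(1000*R.T@d).round(1))
    Bx=np.array([np.cos(A),np.sin(A),0]); By=np.array([-np.sin(A),np.cos(A),0])
    print('R',R.round(3).tolist(),'boxx in tool',(R.T@Bx).round(3),'boxy in tool',(R.T@By).round(3))
E
python3 -c "
from h import *
togo(-35,-11,130)"
```

```text
t 0.1 tcp [0.1758 0.4942 0.3031] tip local mm [-295.4  494.7] z 230.1 F [ 0.58  0.14 -1.1 ] op 0.08523143773053557
shift tool mm [ 504.4  100.6 -262.7]
R [[0.942, -0.001, 0.335], [-0.335, -0.002, 0.942], [0.0, -1.0, -0.002]] boxx in tool [ 0.817 -0.001  0.577] boxy in tool [-0.577 -0.001  0.817]
```

>>> {"method": "jog_arm", "body": {
  "motion": [33.6,0,-17.5,0,0,0,33.6,0,-17.5,0,0,0,33.6,0,-17.5,0,0,0,33.6,0,-17.5,0,0,0,33.6,0,-17.5,0,0,0,33.6,0,-17.5,0,0,0,33.6,0,-17.5,0,0,0,33.6,0,-17.5,0,0,0],
  "gripper": -1
}}

```text
clock: 0.77
ee_pos: [0.3829, 0.2709, 0.3036]
orientation: [0.697, -0.12, 0.12, -0.697]
ft_force: [0.2, 1.2, -0.3]
opening: 0.0001
```

>>> {"method": "jog_arm", "body": {
  "motion": [33.6,0,-17.5,0,0,0,33.6,0,-17.5,0,0,0,33.6,0,-17.5,0,0,0,33.6,0,-17.5,0,0,0,33.6,0,-17.5,0,0,0,33.6,0,-17.5,0,0,0,33.6,0,-17.5,0,0,0,0,0,0,0,0,0]
}}

```text
clock: 1.43
ee_pos: [0.5669, 0.0738, 0.3029]
orientation: [0.697, -0.121, 0.123, -0.696]
ft_force: [1.0, 0.6, 0.5]
opening: 0.0002
```

>>> {"method": "jog_arm", "body": {
  "motion": [0,0,0,0,-0.103,0,0,0,0,0,-0.103,0,0,0,0,0,-0.103,0,0,0,0,0,-0.103,0,0,0,0,0,-0.103,0,0,0,0,0,-0.1,0,0,0,0,0,0,0,0,0,0,0,0,0]
}}

```text
clock: 2.1
ee_pos: [0.5624, 0.0786, 0.3035]
orientation: [-0.701, -0.095, 0.096, 0.701]
ft_force: [0.7, 0.0, 0.2]
opening: -0.0001
```

```bash
python3 - <<'E'
from h import *
togo(-35,-11,100)
f=robot.grab_frame('scene'); cv2.imwrite('pics/s1.png',f[:,:,::-1])
E
```

```text
t 2.1 tcp [0.5624 0.0786 0.3035] tip local mm [-35.1  -9.6] z 230.5 F [0.69 0.01 0.16] op -6.942042978677215e-05
shift tool mm [  0.3 130.5  -1.4]
R [[0.964, -0.001, -0.268], [0.268, -0.0, 0.964], [-0.001, -1.0, 0.0]] boxx in tool [ 1.    -0.001  0.002] boxy in tool [-0.002  0.     1.   ]
```

View pics/s1.png

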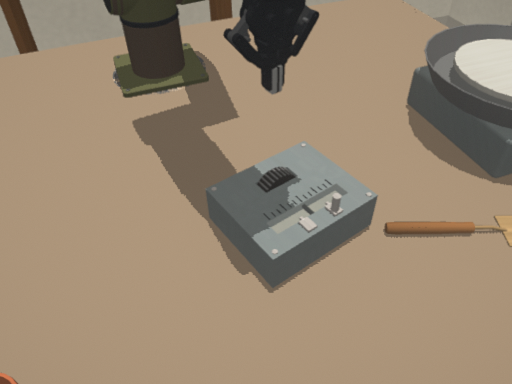

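The shut fingertips are at (275,88), above the wheel at (277,178), and line up as computed. I'll bring them down.

>>> {"method": "jog_arm", "body": {
  "motion": [0,30,-1.4,0,0,0,0,30,0,0,0,0,0,30,0,0,0,0,0,30,0,0,0,0,0,15,0,0,0,0,0,4,0,0,0,0,0,2,0,0,0,0,0,0,0,0,0,0]
}}

```text
clock: 2.82
ee_pos: [0.5636, 0.0771, 0.1634]
orientation: [-0.701, -0.096, 0.096, 0.701]
ft_force: [0.1, 0.1, -0.4]
opening: 0.0
```

```bash
python3 - <<'E'
from h import *
togo(-35,-11,81)
f=robot.grab_frame('scene'); cv2.imwrite('pics/s2.png',cv2.resize(f[100:270,180:400,::-1],None,fx=3.4,fy=3.4,interpolation=2))
E
```

```text
t 2.8167 tcp [0.5636 0.0771 0.1634] tip local mm [-34.2 -11.3] z 90.4 F [ 0.06  0.12 -0.39] op 2.5445403778935368e-05
shift tool mm [-0.8  9.4  0.3]
R [[0.963, 0.001, -0.269], [0.269, 0.0, 0.963], [0.001, -1.0, -0.0]] boxx in tool [1.    0.001 0.   ] boxy in tool [-0. -0.  1.]
```

View pics/s2.png

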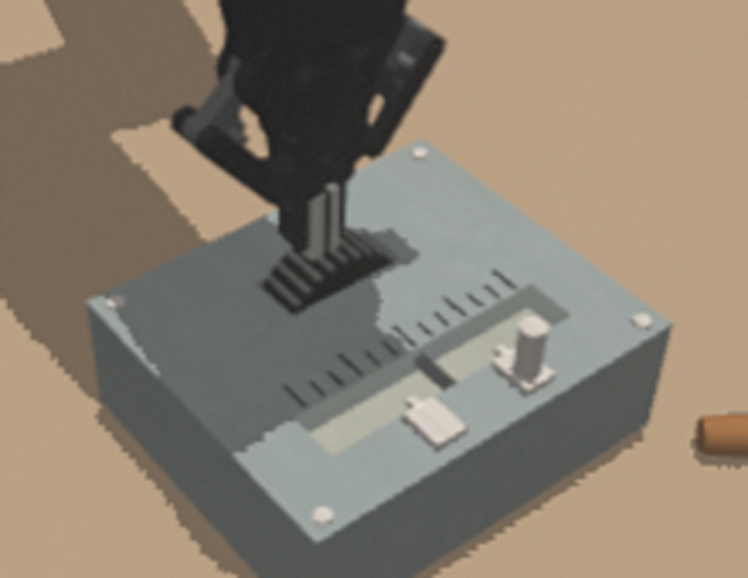

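The fingertips are just over the near half of the wheel, at zoom (325,245). The pointer has not moved, at (435,370). Now I'll press gently.

>>> {"method": "jog_arm", "body": {
  "motion": [-0.8,3,0,0,0,0,0,3,0,0,0,0,0,2,0,0,0,0,0,1,0,0,0,0,0,0,0,0,0,0,0,0,0,0,0,0]
}}

```text
clock: 3.37
ee_pos: [0.563, 0.0769, 0.1544]
orientation: [-0.701, -0.097, 0.096, 0.701]
ft_force: [0.7, 0.5, 2.2]
opening: -0.0002
```

```bash
python3 - <<'E'
from h import *
togo(-35,-11,81)
E
```

```text
t 3.3667 tcp [0.563  0.0769 0.1544] tip local mm [-34.9 -11.4] z 81.4 F [0.72 0.47 2.16] op -0.00024940237622359207
shift tool mm [-0.1  0.4  0.4]
R [[0.963, 0.001, -0.27], [0.27, 0.0, 0.963], [0.001, -1.0, -0.0]] boxx in tool [ 1.     0.001 -0.   ] boxy in tool [ 0. -0.  1.]
```

>>> {"method": "jog_arm", "body": {
  "motion": [0,0.8,0,0,0,0,0,0,2,0,0,0,0,0,2,0,0,0,0,0,2,0,0,0,0,0,2,0,0,0,0,0,2,0,0,0,0,0,0,0,0,0,0,0,0,0,0,0]
}}

```text
clock: 4.03
ee_pos: [0.56, 0.087, 0.1533]
orientation: [-0.7, -0.097, 0.096, 0.701]
ft_force: [1.6, 0.6, 3.8]
opening: 0.0004
```

```bash
python3 - <<'E'
from h import *
togo(-35,11,81)
f=robot.grab_frame('scene'); cv2.imwrite('pics/s3.png',cv2.resize(f[100:270,180:400,::-1],None,fx=3.4,fy=3.4,interpolation=2))
E
```

```text
t 4.0333 tcp [0.56   0.087  0.1533] tip local mm [-35.   -0.9] z 80.3 F [1.58 0.58 3.77] op 0.0003573773180064305
shift tool mm [ 0.1 -0.7 11.9]
R [[0.963, 0.001, -0.27], [0.27, 0.001, 0.963], [0.001, -1.0, 0.001]] boxx in tool [ 1.     0.001 -0.001] boxy in tool [0.001 0.001 1.   ]
```

View pics/s3.png

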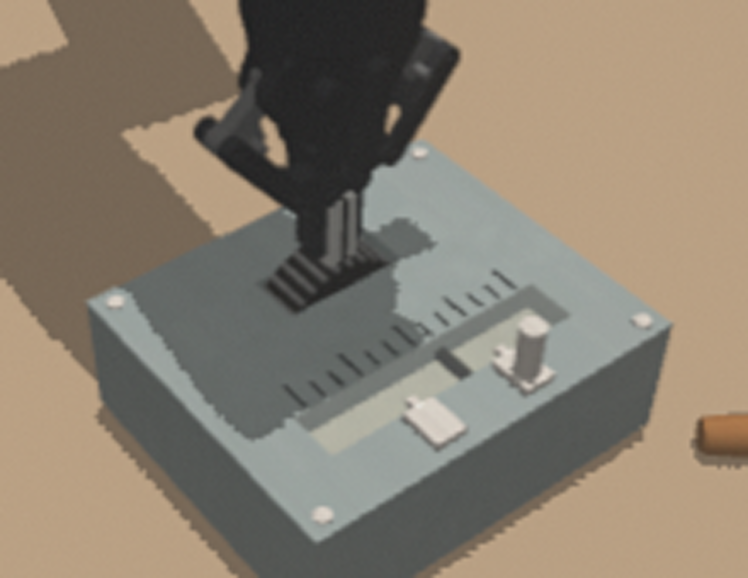

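Drawing works: the pointer moved from (435,370) to (452,362), towards the tall post. I'll continue 9 mm, lift off, and look from above.

>>> {"method": "jog_arm", "body": {
  "motion": [0,-0.5,1.5,0,0,0,0,0,1.5,0,0,0,0,0,1.5,0,0,0,0,0,1.5,0,0,0,0,0.3,1.5,0,0,0,0,0.3,1.5,0,0,0,0,0,0,0,0,0,0,0,0,0,0,0]
}}

```text
clock: 4.75
ee_pos: [0.5572, 0.0954, 0.153]
orientation: [-0.7, -0.096, 0.096, 0.701]
ft_force: [2.5, 1.0, 3.4]
opening: -0.0
```

```bash
python3 - <<'E'
from h import *
st()
for n,(a,b,c,d) in(('top',(115,275,150,325)),('scene',(100,270,180,400))):
    f=robot.grab_frame(n); cv2.imwrite(f'pics/{n}4.png',cv2.convertScaleAbs(cv2.resize(f[a:b,c:d,::-1],None,fx=3.4,fy=3.4,interpolation=2),alpha=1.5))
E
```

```text
t 4.75 tcp [0.5572 0.0954 0.153 ] tip local mm [-35.6   8.1] z 80.0 F [2.49 1.02 3.44] op -4.016041439514833e-05
```

View pics/top4.png

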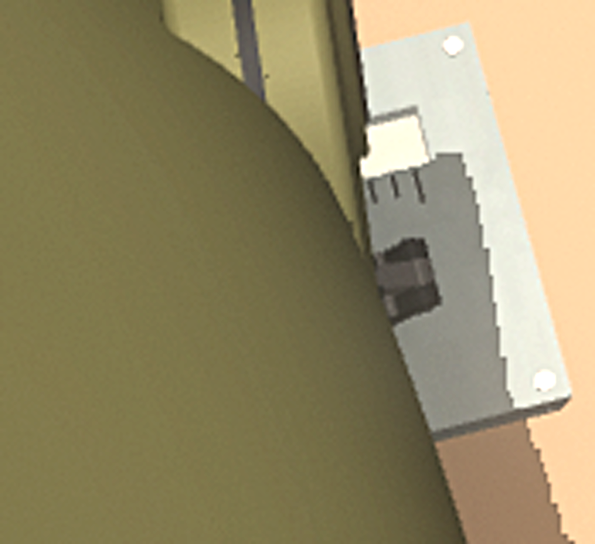

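View pics/scene4.png

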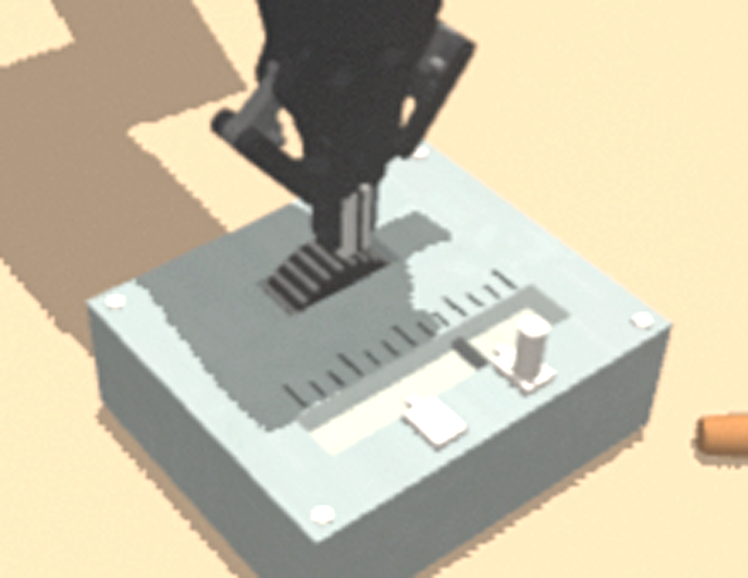

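```bash
cat >> h.py <<'E'
def Bm(): return np.array([[np.cos(A),-np.sin(A)],[np.sin(A),np.cos(A)]])
def prof(n,img,lx0,lx1,z):
    g=cv2.cvtColor(img,cv2.COLOR_RGB2GRAY).astype(np.float32)
    ys=np.arange(-64,64,.25); acc=[]
    for lx in np.linspace(lx0,lx1,7):
        P=np.array([np.r_[C+Bm()@np.array([lx,y])/1000,z] for y in ys]); q=proj(n,P).astype(np.float32)
        acc.append(cv2.remap(g,q[:,0].reshape(-1,1),q[:,1].reshape(-1,1),cv2.INTER_LINEAR).ravel())
    v=np.mean(acc,0); return ys,v
def pointer(n,img,lx0=36,lx1=48,z=.06):
    ys,v=prof(n,img,lx0,lx1,z); base=np.median(v); w=np.clip(base*.8-v,0,None)
    w[abs(ys)>58]=0; i=w.argmax(); k=abs(ys-ys[i])<6; return (ys[k]*w[k]).sum()/w[k].sum(), w.max()/base
E
python3 - <<'E'
from h import *
for z in(.056,.06,.064,.068,.07):
    r=[]
    for n in('scene','top'):
        f=cv2.imread(f'pics/{n}0.png')[:,:,::-1].copy(); r.append(np.round(pointer(n,f,z=z,lx0=38,lx1=44),2))
    r.append(np.round(pointer('scene',robot.grab_frame('scene'),z=z,lx0=36,lx1=42),2))
    print(z,r)
st()
E
```

```text
0.056 [array([4.4 , 0.34]), array([0.39, 0.44]), array([24.55,  0.35])]
0.06 [array([1.64, 0.35]), array([0.21, 0.44]), array([21.59,  0.35])]
0.064 [array([-1.11,  0.35]), array([0.04, 0.44]), array([18.66,  0.35])]
0.068 [array([-3.78,  0.34]), array([-0.13,  0.44]), array([15.62,  0.31])]
0.07 [array([-5.12,  0.32]), array([-0.21,  0.45]), array([14.26,  0.26])]
t 5.1 tcp [0.5573 0.0951 0.153 ] tip local mm [-35.6   7.7] z 80.0 F [1.69 0.66 4.55] op 0.00011215392091583084
```

The pointer is at about +20.0 mm (height about 62 mm, which agrees in both views). The clip is at about +25, so I'll draw 4.5 mm more, lift straight off and retreat for an unobstructed check.

>>> {"method": "jog_arm", "body": {
  "motion": [0.4,0.2,1.5,0,0,0,0,0.3,1.5,0,0,0,0,0.2,1.5,0,0,0,0,0,0,0,0,0,0,0,0,0,0,0,0,0,0,0,0,0]
}}

```text
clock: 5.6
ee_pos: [0.5561, 0.0997, 0.1522]
orientation: [-0.7, -0.096, 0.097, 0.701]
ft_force: [0.4, 1.8, 3.3]
opening: 0.0
```

```bash
python3 - <<'E'
from h import *
f=robot.grab_frame('scene')
for z in(.061,.062,.063): print(pointer('scene',f,z=z,lx0=34,lx1=40),pointer('scene',cv2.imread('pics/scene0.png')[:,:,::-1].copy(),z=z,lx0=34,lx1=40))
st()
cv2.imwrite('pics/s5.png',cv2.resize(f[100:270,180:400,::-1],None,fx=3.4,fy=3.4,interpolation=2))
E
```

```text
(np.float64(26.22591709319722), np.float32(0.34945345)) (np.float64(0.9988241561013098), np.float32(0.34920207))
(np.float64(25.48493019681269), np.float32(0.34465656)) (np.float64(0.33384878063675594), np.float32(0.34443903))
(np.float64(24.749695621248843), np.float32(0.33761796)) (np.float64(-0.34469560402614974), np.float32(0.33658403))
t 5.65 tcp [0.5562 0.0997 0.1522] tip local mm [-35.5  12.4] z 79.2 F [-1.35  1.76  3.63] op 2.291402999754738e-06
```

View pics/s5.png

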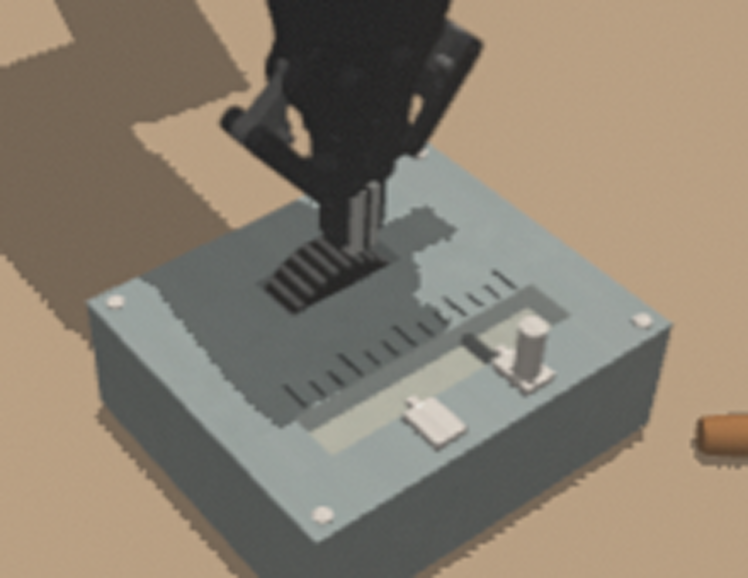

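The pointer, at zoom (480,348), meets the nose of the tall clip, and the profile gives +25.1 mm. I'll lift off and retreat to check.

>>> {"method": "jog_arm", "body": {
  "motion": [0,-6,0,0,0,0,0,-25,0,0,0,0,0,-40,0,0,0,0,0,-40,0,0,0,0,0,-40,0,0,0,0,0,0,40,0,0,0,0,0,40,0,0,0,0,0,40,0,0,0]
}}

```text
clock: 6.32
ee_pos: [0.5237, 0.2152, 0.3042]
orientation: [0.701, 0.096, -0.095, -0.7]
ft_force: [0.5, 0.6, -0.6]
opening: 0.0002
```

>>> {"method": "jog_arm", "body": {
  "motion": [0,0,40,0,0,0,0,0,40,0,0,0,0,0,40,0,0,0,0,0,40,0,0,0,0,0,20,0,0,0,0,0,0,0,0,0]
}}

```text
clock: 6.82
ee_pos: [0.4735, 0.392, 0.3023]
orientation: [-0.7, -0.097, 0.099, 0.7]
ft_force: [0.3, 0.2, 0.0]
opening: -0.0001
```

```bash
python3 - <<'E'
from h import *
st()
for n,(a,b,c,d) in(('top',(115,215,150,300)),('scene',(170,250,250,380))):
    f=robot.grab_frame(n); cv2.imwrite(f'pics/{n}6raw.png',f[:,:,::-1]); cv2.imwrite(f'pics/{n}6.png',cv2.convertScaleAbs(cv2.resize(f[a:b,c:d,::-1],None,fx=5,fy=5,interpolation=2),alpha=1.5 if n=='top' else 1))
    print(n,pointer(n,f,z=.0622,lx0=36,lx1=46),pointer(n,cv2.imread(f'pics/{n}0.png')[:,:,::-1].copy(),z=.0622,lx0=36,lx1=46))
E
```

```text
t 6.8167 tcp [0.4735 0.392  0.3023] tip local mm [-36.3 316.2] z 229.3 F [0.26 0.16 0.04] op -9.396501562184481e-05
top (np.float64(27.67630727951299), np.float32(0.4255543)) (np.float64(0.12648340588565773), np.float32(0.43970126))
scene (np.float64(27.54615848876818), np.float32(0.3473754)) (np.float64(0.15244569475396724), np.float32(0.35265437))
```

View pics/top6.png

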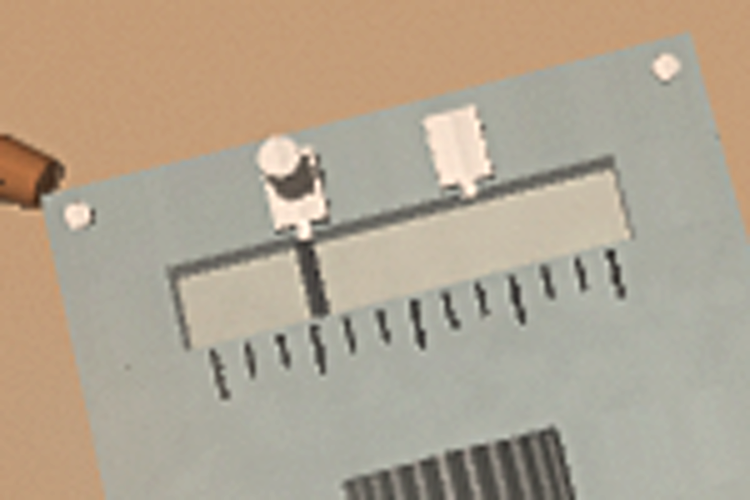

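View pics/scene6.png

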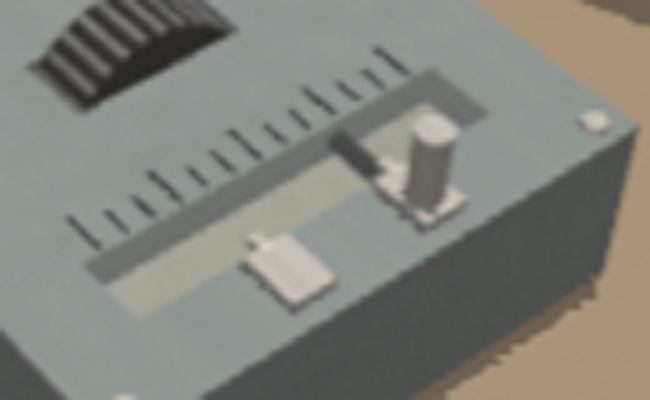

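The pointer is in line with the tall clip's nose or slightly past it, at top zoom (313,280) against a nose at (304,232). Both views now read +27.5, so lifting off shifted it slightly. I'll measure the clip the same way.

```bash
python3 - <<'E'
from h import *
def bright(n,f,a,b,z,lo,hi):
    ys,v=prof(n,f,a,b,z); k=(ys>lo)&(ys<hi); y=ys[k];w=v[k]; th=(w.max()+np.percentile(w,10))/2
    on=y[w>th]; return round(on.min(),2),round(on.max(),2),'mid',round((on.min()+on.max())/2,2)
for n in('top','scene'):
    f=cv2.imread(f'pics/{n}6raw.png')[:,:,::-1].copy()
    if n=='top':
        for a,b in((51,52.5),(54.5,56),(56,58)): print(n,a,'tall',bright(n,f,a,b,.074,10,45),'low',bright(n,f,a,b,.074,-45,-10))
    else:
        for a,b in((53,54),(56,58),(74,76),(76,78)): print(n,a,'tall',bright(n,f,a,b,.074,8,45),'low',bright(n,f,a,b,.074,-45,-10))
    # window ends
    ys,v=prof(n,f,80,82,.07)
    print(n,'pointer slices',[round(float(pointer(n,f,z=.0622,lx0=x-1,lx1=x+1)[0]),2) for x in(34,37,40,43,46,49)])
    s={'top':.07,'scene':.07}
E
```

```text
top 51 tall (np.float64(24.25), np.float64(27.5), 'mid', np.float64(25.88)) low (np.float64(-26.0), np.float64(-22.0), 'mid', np.float64(-24.0))
top 54.5 tall (np.float64(23.75), np.float64(27.5), 'mid', np.float64(25.62)) low (np.float64(-26.25), np.float64(-22.5), 'mid', np.float64(-24.38))
top 56 tall (np.float64(21.0), np.float64(28.0), 'mid', np.float64(24.5)) low (np.float64(-27.0), np.float64(-20.0), 'mid', np.float64(-23.5))
top pointer slices [27.64, 27.64, 27.63, 27.61, 27.7, 27.64]
scene 53 tall (np.float64(8.25), np.float64(44.75), 'mid', np.float64(26.5)) low (np.float64(-26.25), np.float64(-22.75), 'mid', np.float64(-24.5))
scene 56 tall (np.float64(8.25), np.float64(44.75), 'mid', np.float64(26.5)) low (np.float64(-27.5), np.float64(-18.75), 'mid', np.float64(-23.12))
scene 74 tall (np.float64(17.5), np.float64(34.0), 'mid', np.float64(25.75)) low (np.float64(-32.75), np.float64(-17.25), 'mid', np.float64(-25.0))
scene 76 tall (np.float64(17.5), np.float64(33.5), 'mid', np.float64(25.5)) low (np.float64(-32.5), np.float64(-17.75), 'mid', np.float64(-25.12))
scene pointer slices [28.12, 27.96, 27.8, 27.41, 26.93, 44.32]
```

The clip is at about +25.6 and the pointer at +27.5, so it needs to come back about 1.9 mm, or 1.7 mm of rim. I'll press at the crown, so that lifting doesn't roll the wheel.

>>> {"method": "jog_arm", "body": {
  "motion": [0,0,-40,0,0,0,0,0,-40,0,0,0,0,0,-40,0,0,0,0,0,-40,0,0,0,0,0,-40,0,0,0,0,0,-40,0,0,0,0,0,-40,0,0,0,0,0,-35,0,0,0]
}}

```text
clock: 7.58
ee_pos: [0.56, 0.0807, 0.3034]
orientation: [0.701, 0.095, -0.096, -0.7]
ft_force: [-0.2, 0.5, 0.8]
opening: 0.0003
```

>>> {"method": "jog_arm", "body": {
  "motion": [0,40,0,0,0,0,0,40,0,0,0,0,0,40,0,0,0,0,0,15,0,0,0,0,0,4,0,0,0,0,0,0,0,0,0,0,0,0,0,0,0,0]
}}

```text
clock: 8.17
ee_pos: [0.5611, 0.0843, 0.1655]
orientation: [0.701, 0.096, -0.095, -0.7]
ft_force: [0.8, -0.8, 0.2]
opening: 0.0
```

```bash
python3 - <<'E'
from h import *
togo(-35,1,81)
E
```

```text
t 8.1667 tcp [0.5611 0.0843 0.1655] tip local mm [-34.7  -3.8] z 92.5 F [ 0.81 -0.82  0.24] op 3.802571888392239e-05
shift tool mm [-0.3 11.5  4.8]
R [[0.963, 0.001, -0.269], [0.269, -0.0, 0.963], [0.001, -1.0, -0.0]] boxx in tool [1.    0.001 0.001] boxy in tool [-0.001 -0.     1.   ]
```

>>> {"method": "jog_arm", "body": {
  "motion": [-0.3,4,4.8,0,0,0,0,0,0,0,0,0,0,4,0,0,0,0,0,2,0,0,0,0,0,1.5,0,0,0,0,0,0,0,0,0,0,0,0,0,0,0,0]
}}

```text
clock: 8.75
ee_pos: [0.5596, 0.0899, 0.1533]
orientation: [-0.7, -0.097, 0.096, 0.701]
ft_force: [0.1, 0.9, 2.8]
opening: 0.0003
```

```bash
python3 - <<'E'
from h import *
togo(-35,-0.7,81)
f=robot.grab_frame('scene')
print(pointer('scene',f,z=.0622,lx0=36,lx1=46))
E
```

```text
t 8.75 tcp [0.5596 0.0899 0.1533] tip local mm [-34.6   2.1] z 80.3 F [0.07 0.88 2.83] op 0.000296902941137567
shift tool mm [-0.4 -0.7 -2.8]
R [[0.963, 0.002, -0.27], [0.27, 0.001, 0.963], [0.002, -1.0, 0.0]] boxx in tool [ 1.     0.002 -0.   ] boxy in tool [0. 0. 1.]
(np.float64(25.445439324898512), np.float32(0.35469326))
```

Pressing alone reads +25.4. I'll lift a little without drawing and look again, to see whether that's real or a shadow artefact.

>>> {"method": "jog_arm", "body": {
  "motion": [0,-3,0,0,0,0,0,-5,0,0,0,0,0,-10,0,0,0,0,0,0,0,0,0,0]
}}

```text
clock: 9.13
ee_pos: [0.5594, 0.0896, 0.1725]
orientation: [0.701, 0.097, -0.096, -0.7]
ft_force: [1.3, -0.5, -0.3]
opening: 0.0002
```

```bash
python3 - <<'E'
from h import *
st()
f=robot.grab_frame('scene')
print(pointer('scene',f,z=.0622,lx0=36,lx1=46))
cv2.imwrite('pics/s8.png',cv2.resize(f[170:250,250:380,::-1],None,fx=5,fy=5,interpolation=2))
E
```

```text
t 9.1333 tcp [0.5594 0.0896 0.1725] tip local mm [-34.9   1.8] z 99.5 F [ 1.28 -0.54 -0.31] op 0.00018279510585796324
(np.float64(27.501785576569194), np.float32(0.34917197))
```

View pics/s8.png

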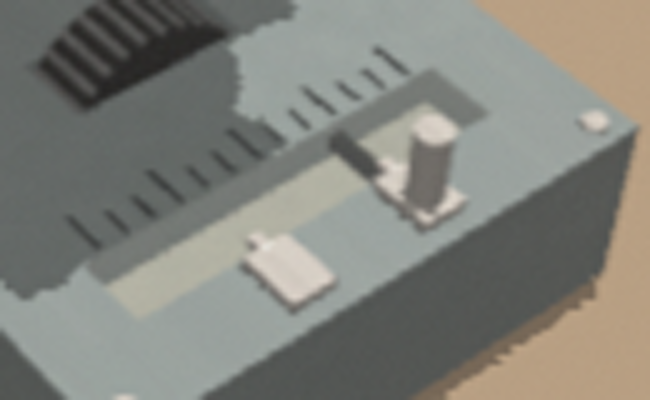

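Pressing shifts the pointer by −2.1 mm and lifting reverses it: +27.5 when released. So I'll press, draw back 1.7 mm (aiming for about 23.5 while pressed) and lift.

>>> {"method": "jog_arm", "body": {
  "motion": [0,10,0,0,0,0,0,5,0,0,0,0,0,3,0,0,0,0,0,0.5,0,0,0,0,0,0,0,0,0,0]
}}

```text
clock: 9.6
ee_pos: [0.5587, 0.0896, 0.152]
orientation: [0.701, 0.096, -0.097, -0.7]
ft_force: [-0.7, -0.3, 4.5]
opening: 0.0001
```

>>> {"method": "jog_arm", "body": {
  "motion": [0,0,-0.6,0,0,0,0,0,-0.6,0,0,0,0,0,-0.5,0,0,0,0,0,0,0,0,0,0,0,0,0,0,0]
}}

```text
clock: 10.02
ee_pos: [0.5592, 0.0879, 0.1523]
orientation: [0.701, 0.096, -0.096, -0.701]
ft_force: [-1.4, -0.6, 3.9]
opening: 0.0001
```

```bash
python3 - <<'E'
from h import *
st()
f=robot.grab_frame('scene')
print(pointer('scene',f,z=.0622,lx0=36,lx1=46))
E
```

```text
t 10.0167 tcp [0.5592 0.0879 0.1523] tip local mm [-35.7   0.2] z 79.3 F [-1.36 -0.61  3.86] op 0.00014655482270738192
(np.float64(22.740791233851677), np.float32(0.3533498))
```

>>> {"method": "jog_arm", "body": {
  "motion": [0,-3,0,0,0,0,0,-5,0,0,0,0,0,-10,0,0,0,0,0,0,0,0,0,0]
}}

```text
clock: 10.4
ee_pos: [0.5605, 0.0881, 0.1722]
orientation: [0.701, 0.097, -0.095, -0.701]
ft_force: [0.0, 0.3, 1.0]
opening: -0.0001
```

```bash
python3 - <<'E'
from h import *
st()
f=robot.grab_frame('scene')
print(pointer('scene',f,z=.0622,lx0=36,lx1=46))
E
```

```text
t 10.4 tcp [0.5605 0.0881 0.1722] tip local mm [-34.2   0.1] z 99.2 F [0.05 0.3  0.95] op -8.460106137380019e-05
(np.float64(25.857765556839944), np.float32(0.35012552))
```

Released, the pointer reads +25.9 raw (about 25.7 net of the start offset). I'll retreat for the final check in both views.

>>> {"method": "jog_arm", "body": {
  "motion": [0,-40,0,0,0,0,0,-40,0,0,0,0,0,-40,0,0,0,0,0,-10,0,0,0,0,0,0,40,0,0,0,0,0,40,0,0,0,0,0,40,0,0,0,0,0,40,0,0,0]
}}

```text
clock: 11.12
ee_pos: [0.5157, 0.2432, 0.3002]
orientation: [-0.701, -0.096, 0.096, 0.701]
ft_force: [1.0, 0.7, -0.2]
opening: 0.0
```

>>> {"method": "jog_arm", "body": {
  "motion": [0,0,40,0,0,0,0,0,40,0,0,0,0,0,40,0,0,0,0,0,30,0,0,0,0,0,0,0,0,0,0,0,0,0,0,0]
}}

```text
clock: 11.62
ee_pos: [0.475, 0.388, 0.2995]
orientation: [0.701, 0.097, -0.098, -0.7]
ft_force: [0.4, -0.3, 0.4]
opening: 0.0003
```

```bash
python3 - <<'E'
from h import *
st()
for n,(a,b,c,d) in(('top',(115,215,150,300)),('scene',(170,250,250,380))):
    f=robot.grab_frame(n); cv2.imwrite(f'pics/{n}9.png',cv2.convertScaleAbs(cv2.resize(f[a:b,c:d,::-1],None,fx=5,fy=5,interpolation=2),alpha=1.5 if n=='top' else 1))
    print(n,pointer(n,f,z=.0622,lx0=36,lx1=46))
E
```

```text
t 11.6167 tcp [0.475  0.388  0.2995] tip local mm [-35.9 311.9] z 226.5 F [ 0.36 -0.27  0.44] op 0.00031498484096838573
top (np.float64(25.69416738086808), np.float32(0.43685544))
scene (np.float64(25.85892788904243), np.float32(0.35270163))
```

View pics/top9.png

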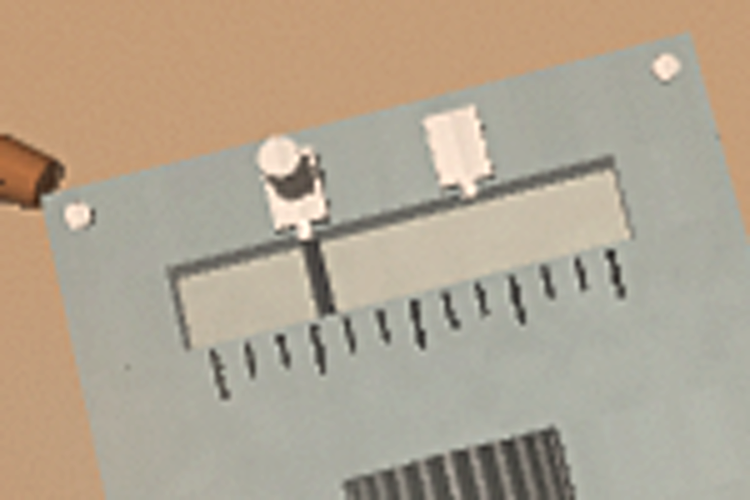

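View pics/scene9.png

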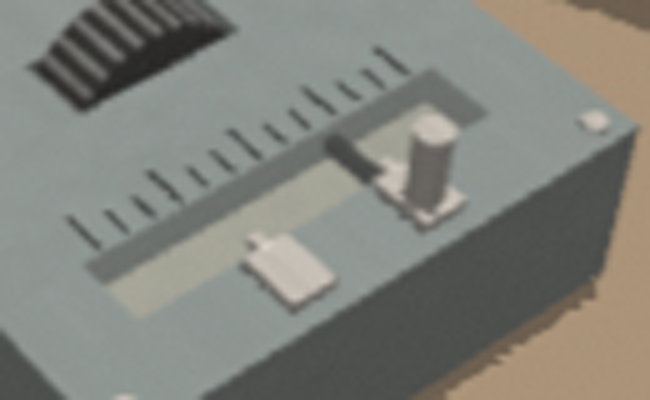

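Top view: the pointer, running from (311,245) to (325,312), lies under the clip's nose at (304,232) once parallax from the height difference is counted. In the scene view it points at the tall clip's nose. Both views read +25.6 to 25.7 net, against a clip at +25.6. Handing in.

```bash
python3 -c "
from workcell import robot
print(robot.finish_job())"
```

```text
the job is handed in; nothing more can be done
None
```

I rolled the thumbwheel until the pointer stood level with the tall clip, then drew the arm well clear and handed the job in at about 12 s.

- **Final position:** with nothing touching the wheel, the pointer read about +25.6 mm (top camera) and +25.7 mm (scene camera) from the window's middle. The tall clip measured about +25.6 mm, with single readings between 24.5 and 25.9 mm, so the match is good to roughly 1 mm.
- **Overshoot, corrected:** the first roll looked right while the wheel was pressed, but read 27.5 mm after lifting. The pointer shifts by about 2 mm when the wheel is pressed and returns on release. I pressed again, drew back 1.7 mm, lifted and re-checked in both cameras.
- **Loads:** the fingers pressed the wheel with about 5 N at most, at the readings I took.

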